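# Raise the counterweighted barrier arm and push the dishes onto the viewing stage

### The arm

A 6-joint arm with a two-finger parallel gripper is mounted at the origin on a cart in front of the work surface, level with it; the furniture and walls round the work are solid. World frame = base frame: x ahead of the robot, y to its left, z up, the work surface at z = 0. Lengths are in mm, angles in degrees, forces in N, time in s.
With the tool pointing down it reaches from about 300 to 850 mm from the base axis. Payload 4.2 kg.
Tool frame: the origin (TCP) lies on the centre line of the jaws, within the pads' length; the fingertips stand 11 mm ahead of it and the grasp point (between the pads) lies 8 mm behind it; z points along the fingers, y is the line along which they close (so a half turn about z gives the same grasp; the last joint's range is limited). The gripper opens to 91 mm and grips with 3 to 60 N. Pads are 32 mm wide; open, the fingers measure 118 mm over their backs; the gripper's body (76 mm by 178 mm) begins 60 mm behind the grasp point.
Start: joints at [69.213, 18.312, 89.639, -0, 72.044, -1.146], TCP at [193.275, 541.56, 224.976] pointing down, gripper open.
Joint ranges: [-177.97, 177.97], [-48.28, 115.42], [12.27, 149.76], [-77.06, 257.06], [2.81, 150.46], [-146.56, 146.56]. Speed limits (degrees/s): [147.25, 147.25, 180, 180, 180, 180].

### API

Orientations are given as [roll, pitch, yaw] about the fixed x, y, z axes, in that order (R = Rz(yaw) Ry(pitch) Rx(roll)).
In Python, from workcell import env, grab_frame, camera_model, models gives the robot as it stands.
- The arm moves only by the shell command python3 -m crank 'ROWS' [FORCE]. ROWS is text: rows parted by semicolons, each of 7 numbers parted by spaces: the closure, from -1 (fully open) to 1 (shut), so that 0 is half open, then the shift along the tool's x, y, z in mm, then the turn, a rotation vector about the tool's x, y, z in degrees. A call has 1 to 10 rows; each row shifts and turns the commanded pose from where the row before left it, along the tool's axes as they then stand; what a row does not reach is not made up. A row lasts 1/8 s, in which the tool goes at most 62.5 mm and 10.7 degrees, less where a joint would pass 70% of its speed; a pose out of reach is approached as far as the arm can. A call is refused whole if a number of a shift passes 62.5 or a number of a turn 10.7, either way. A call with a gripper value outside its range is refused whole. The fingers move at their own pace and stop on an object; FORCE is the grip in N (left out, the last holds). Time passes only in rows, so rows that do not move let the fingers close. It gives the time, the measured TCP pose, the force, the opening and the grip force at its end, in the units of the state.
- env.state(): the state, without advancing time (a new reading comes with each control period).
- grab_frame(name): name is "scene" or "top"; returns the picture (420x560x3 uint8, blue, green, red); there is no depth.
- camera_model(name): a dict with "K" (3x3 intrinsics, pixels), "R" (3x3) and "t" (3): a world point X has camera coordinates R X + t. Camera axes: x right, y down, z forward; pixel columns grow to the right and rows downward; lengths in mm; the calibration is good to about 2 mm. A picture is of the moment at which its call begins. camera_model takes no time and is no camera call.
- env.job_done(): hands the job in; it is judged then, once.
Trained networks look in the newest picture that a camera, given by its name, has taken for a name from the list of things; names that differ only in an ending like _2 or _b are one class to them, and where a whole thing is asked for, a point or a joint stands for the part that bears it (a point fixed in the world has none). Each returns a list of dicts, best first, with "p" (0 to 1); they miss things now and then, are a little off and sometimes report something else, mostly with a low value. They report only what shows in the picture. A call takes as long as a camera call. They do not tell look-alikes from the thing itself.
- models.search_frame(name, camera): "point" ([x, y, z] in mm, in world coordinates, good to about 4 mm: the middle of the surface that is visible of it).
The state is a dict: "time_s": time; "qpos": joint angles; "qvel": joint speeds; "effort": joint torques, N m; "ee_pos": TCP position; "ee_rot": TCP orientation; "force": force on the tool from outside, world axes, zero at the start; "torque": the same for the moment, N m; "gripper_width": finger opening in mm; "gripper_force": force on a finger pad.
Only numpy, scipy, OpenCV 4.12 (cv2) and the standard library are available. Lean on these libraries where they do the work, as an engineer would, in place of code of your own. Each camera call takes 0.05 s, during which the arm holds its last target. There are 200 camera calls.

### The job

Push the barrier arm of the little viewing stage up past its balance point so that it stays raised by itself, then, with the arm standing open, push the Petri dishes along the deck between the rails until they are fully home against the back stop. Only push with the fingers: do not grasp, lift or tip the dishes, leave the arm raised at the end, and leave the two vials and the tape roll beside the stage where they are.

Things in the scene. Friction and masses are not known exactly. Their poses are not given: they have to be found in the camera images.
- stage: Fixed viewing stage, a grey box with a white deck 30 mm above the bench. Origin on the bench under the barrier arm, midway between the rails; x runs along the deck from its open front end (x = -151 mm, to the robot's left) to the back stop (face at x = 108 mm, 53 mm above the bench, to the right), y across the deck to the hinge side, away from the robot, z up. Deck 122 mm wide. It yaws with the start.
- barrier (a joint): Angle of the barrier arm in rad about its level hinge (along the stage's x). 0 = lowered across the deck, blocking it; grows as the free end swings up and over, away from the robot; 1.57 = upright, 1.83 = open stop. Below about 0.85 (balance point) it falls shut, beyond it it falls open within a second and stays. A steel counterweight, 34 mm disc, stands 52 mm above the hinge.
- hinge (a point): Point on the arm's hinge axis at x = 0, y = 75 mm, z = 54 mm in the stage frame, at the top of a fixed post 69 mm high beyond the far rail. The arm is a steel bar 10 mm thick, 14 mm high and 141 mm long from here to its black end cap, its middle 54 mm above the bench when lowered (stage y from 75 to -74 mm).
- push_handle (a point): Rounded end of the push lever, a straight rod from the arm's hub with a black grip (16 mm thick over its last 45 mm). The lever moves with the arm, is 140 mm long and stands 58 degrees above it: with the arm lowered this end is at x = 0, y = 1 mm, z = 173 mm in the stage frame above the deck. Pushing it level towards and past the hinge (stage +y) with 1 to 3 N swings the arm up.
- dish: Stack of two closed flat clear Petri dishes, one piece, 86 mm across and 31 mm high (its solid part 82 mm across and 26 mm high), about 40 g, loose on the deck between the rails, on the front-end side of the barrier. Origin at the centre of its underside, z up.
- home (a point): Point on the deck where the centre of the dishes' underside lies when they are fully home against the back stop: x = 67 mm, y = 0, z = 30 mm in the stage frame. The two rails along the deck are 94 mm apart inside, 7 mm wide, 12 mm above the deck; a small fork on the near rail, 26 mm above the deck, holds the lowered arm.
- vial_red: Small loose vial with a red cap, 25 mm across, 46 mm high, standing on the bench between the stage and the robot, towards the front end. Origin at the centre of its underside. A bystander.
- vial_white: Small loose vial with a white cap, 25 mm across, 46 mm high, standing on the bench between the stage and the robot, towards the front end. Origin at the centre of its underside. A bystander.
- tape: Roll of tape lying flat on the bench between the stage and the robot, towards the back stop, 68 mm across, 19 mm high. Origin at the centre of its underside. A bystander.
Things that resemble listed ones, but are neither listed nor needed, are in the scene too. There is more than one size of the dish; the job needs the larger.

How it is judged (in metres and radians):
On the way, in this order (a step that is already met when the one before it is completed fails the run):
1. the barrier arm stands raised by itself, untouched, with the dishes still in front of it (value of joint barrier above 1.6 rad and contact force between the fingers and stage below 0.1 N and x of dish in the frame of stage below -0.02 m), for 0.3 s.
2. the dishes are home against the back stop (x of dish in the frame of stage above 0.061 m and distance between dish and home below 0.01 m), for 0.2 s.
At the end, for the whole second after the job is handed in: The barrier arm stays raised (joint above 1.6 rad); the dishes lie flat and still on the deck within 6 mm of the back stop (all of step 2 and value of joint barrier above 1.6 rad and angle between dish's own z axis and vertical below 0.05 rad and linear speed of dish below 0.02 m/s); the robot touches nothing.
It fails at once if the dishes are lifted or tipped (z of dish in the frame of stage above 0.042 m or angle between dish's own z axis and vertical above 0.3 rad).
It fails at once if the dishes leave the deck (z of dish in the frame of stage below 0.02 m).
It fails at once if the dishes pass the barrier before it is raised (value of joint barrier below 1.2 rad and x of dish in the frame of stage above -0.02 m).
It fails at once if a bystander is moved or tipped (distance of any of vial_red, vial_white, tape from where it was at the start of the episode above 0.02 m or angle between any of vial_red, vial_white's own z axis and vertical above 0.4 rad).
It also fails if it takes over 53 s, if anything falls off the work surface, if the arm or the gripper's body presses on something with over 40 N, if the wrist force passes 120 N, or if a joint passes its speed limit or range.

## Working session

There is one attempt and no reset: what is moved stays moved. The work goes in short steps, Python scripts to look and compute and a shell command to move; the robot and the scene stay as the last step left them, time stands still between calls to the robot, and variables do not carry over. Pictures are saved under pics/ and viewed, at most 10 in all, crops included, and the job is handed in when it is done.

```bash
mkdir -p pics; ls
python3 - <<'E'
from workcell import env, grab_frame, camera_model, models
import cv2
for c in ("scene","top"):
    cv2.imwrite(f"pics/{c}0.png",grab_frame(c))
    for n in ("stage","barrier","hinge","push_handle","dish","vial_red","vial_white","tape"):
        print(c,n,[(d['point'],round(d['p'],2)) for d in models.search_frame(n,c)])
s=env.state();print(s['time_s'],s['ee_pos'],s['ee_rot'])
E
```

```text
pics
scene stage [([424.2, 256.6, 29.5], 0.75)]
scene barrier [([475.1, 264.0, 73.6], 0.61)]
scene hinge [([421.9, 256.6, 29.2], 0.92)]
scene push_handle [([470.9, 264.3, 80.1], 0.94)]
scene dish [([429.7, 325.1, 60.3], 0.75)]
scene vial_red []
scene vial_white [([345.6, 325.5, 30.5], 0.76)]
scene tape [([342.4, 169.1, 16.0], 0.62)]
top stage [([452.4, 261.6, 30.9], 0.75)]
top barrier [([450.7, 264.9, 28.4], 0.75), ([503.4, 266.5, 108.2], 0.56)]
top hinge [([449.4, 258.8, 34.8], 0.89)]
top push_handle [([501.9, 266.4, 107.5], 0.83)]
top dish [([605.1, 184.2, 20.0], 0.82), ([438.3, 336.9, 60.7], 0.71)]
top vial_red [([349.3, 362.7, 44.4], 0.54)]
top vial_white []
top tape [([349.6, 173.2, 21.3], 0.73)]
0.9 [193.26172566 541.57147349 224.97658997] [ 1.79992933e+02 -5.54174219e-04  1.60361435e+02]
```

View pics/scene0.png

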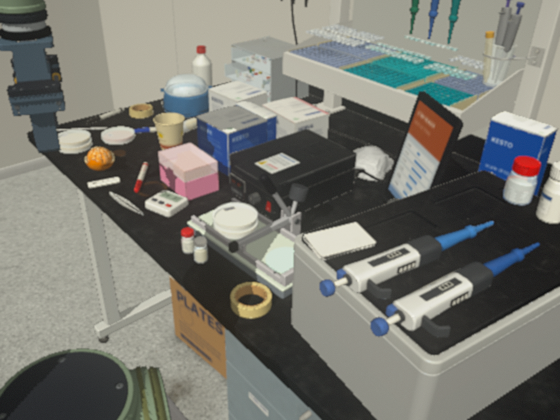

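View pics/top0.png

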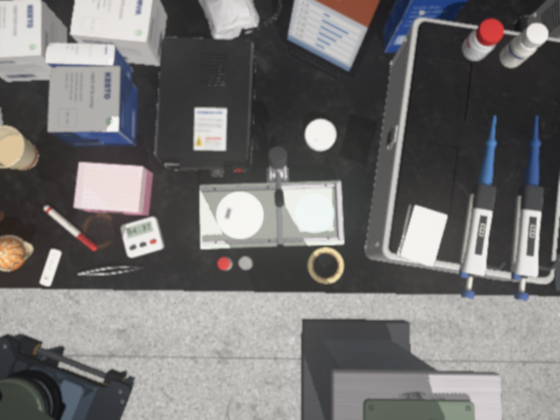

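Scene: the stage is at about (240,240), the vials at (187,240) and (200,250), and the tape at (250,298). 
Top: the stage spans (200,182) to (343,246), with the barrier across it at x≈279. Dish candidates are the deck stack at (240,215), the bench dish at (320,135) and the far-left dishes at scene (75,140) and (118,135). I choose (240,215), because it sits on the deck in front of the barrier. Next is a close crop to check it.

Run:
```python
import cv2
from workcell import camera_model
im=cv2.imread("pics/top0.png")[135:280,185:360]
cv2.imwrite("pics/crop.png",cv2.resize(im,None,fx=4,fy=4,interpolation=cv2.INTER_CUBIC))
for c in("top","scene"):
    m=camera_model(c);print(m['K'],m['R'],m['t'])
```

```text
[[490.32190255   0.         277.37620383]
 [  0.         490.32190255 205.17829804]
 [  0.           0.           1.        ]] [[ 0.01490077 -0.99987338  0.0055848 ]
 [-0.99269022 -0.01546228 -0.11969562]
 [ 0.11976682 -0.00376042 -0.99279493]] [260.91571239 466.77400156 911.06636091]
[[537.10285964   0.         277.93169869]
 [  0.         537.10285964 197.81957211]
 [  0.           0.           1.        ]] [[ 0.75847433 -0.65132008  0.02233455]
 [-0.32255233 -0.40495611 -0.85555277]
 [ 0.56628322  0.64171076 -0.51723362]] [-197.02872409  359.70913117  588.03141542]
```

View pics/crop.png

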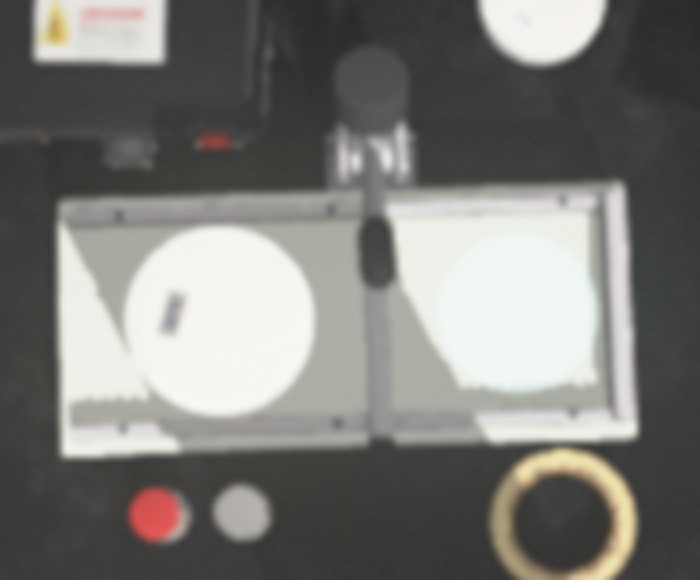

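The crop confirms it: the large stack is on the deck at crop (220,320). The disc at (518,312) is a flat home mark, and the small dish at (540,10) is on the bench. Next I fit the stage pose.

```bash
cat > h.py <<'E'
import numpy as np, cv2
from scipy.optimize import least_squares
from workcell import camera_model
m=camera_model("top")
def proj(X): 
    c=X@m['R'].T+m['t']; p=c@m['K'].T; return p[:,:2]/p[:,2:]
def ray(u,v,z):
    d=m['R'].T@np.linalg.inv(m['K'])@[u,v,1]; C=-m['R'].T@m['t']; return C+d*(z-C[2])/d[2]
def crop(u,v): return (185+(u+.5)/4-.5,135+(v+.5)/4-.5)
def s2w(p,P):
    x,y,a=p; c,s=np.cos(a),np.sin(a); P=np.atleast_2d(np.array(P,float))
    return np.c_[x+c*P[:,0]-s*P[:,1],y+s*P[:,0]+c*P[:,1],P[:,2]]
E
python3 - <<'E'
from h import *
P=[[-151,61,30],[-151,-61,30],[0,-74,54],[108,47,53],[108,-47,53],[0,-3,170]]
U=np.array([crop(*q) for q in [(60,202),(63,457),(381,443),(608,186),(615,437),(377,285)]])
r=least_squares(lambda p:(proj(s2w(p,P))-U).ravel(),[450,262,-1.57],loss='soft_l1')
p=r.x;print(p,np.degrees(p[2]),r.fun.reshape(-1,2))
d=ray(*crop(220,320),61);print("dish",d)
R=lambda w:np.array([[np.cos(p[2]),np.sin(p[2])],[-np.sin(p[2]),np.cos(p[2])]])@(w[:2]-p[:2])
print("dish st",R(d));
for n,q,z in(("red",(156,515),46),("white",(242,513),46),("tape",(564,523),19)):
  w=ray(*crop(*q),z);print(n,w,R(w))
for q in([-151,0,30],[0,1,173],[0,75,54],[67,0,30]):print(q,s2w(p,q))
E
```

```text
[447.56911584 264.93308166  -1.51333324] -86.70760787626166 [[-0.84279676 -0.52957511]
 [-0.07844942 -0.45563723]
 [ 0.83923448  6.22233928]
 [-1.08094998  3.17829484]
 [ 0.05197678 -9.40092502]
 [ 0.82300662 -0.07489158]]
dish [440.09695487 337.3001654   61.        ]
dish st [-72.67677549  -3.30368023]
red [350.6396061  365.76525886  46.        ] [-106.23255244  -90.97858329]
white [352.14937881 326.07671678  46.        ] [-66.52280978 -91.75067362]
tape [349.76192226 174.40326254  19.        ] [  84.76318491 -102.8450181 ]
[-151, 0, 30] [[438.89696475 415.68384881  30.        ]]
[0, 1, 173] [[448.56746529 264.99051312 173.        ]]
[0, 75, 54] [[522.44532469 269.24044147  54.        ]]
[67, 0, 30] [[451.41702394 198.04366842  30.        ]]
```

Run:
```python
from h import *
P=[[-151,61,30],[-151,-61,30],[108,61,53],[108,-61,53],[0,-3,170]]
U=np.array([crop(*q) for q in [(60,202),(63,457),(608,184),(615,437),(377,285)]])
r=least_squares(lambda p:(proj(s2w(p,P))-U).ravel(),[450,262,-1.57],loss='soft_l1')
p=r.x;print(p,np.degrees(p[2]),r.fun.reshape(-1,2))
np.save("p.npy",p)
R=lambda w:np.array([[np.cos(p[2]),np.sin(p[2])],[-np.sin(p[2]),np.cos(p[2])]])@(w[:2]-p[:2])
for n,q,z in(("dish",(220,320),61),("red",(156,515),46),("white",(242,513),46),("tape",(564,523),19)):
  w=ray(*crop(*q),z);print(n,w,R(w))
for q in([-151,0,30],[0,1,173],[0,75,54],[67,0,30]):print(q,s2w(p,q))
print(4*(proj(s2w(p,[[0,-74,54],[0,75,106],[0,1,173],[67,0,30]]))-[185,135]))
```

```text
[444.99076384 264.46837642  -1.5281321 ] -87.55551962574012 [[-0.19316781 -0.36401053]
 [-0.37646205 -0.25171074]
 [-0.73484762 -1.50517834]
 [ 0.29435816  0.46642317]
 [ 1.05964706  1.51083994]]
dish [440.09695487 337.3001654   61.        ] [-72.97424075  -1.78298601]
red [350.6396061  365.76525886  46.        ] [-105.22890277  -89.94485743]
white [352.14937881 326.07671678  46.        ] [-65.51208274 -90.12922607]
tape [349.76192226 174.40326254  19.        ] [ 85.92152356 -98.98357842]
[-151, 0, 30] [[438.55041919 415.3309694   30.        ]]
[0, 1, 173] [[445.98985386 264.51102771 173.        ]]
[0, 75, 54] [[519.92251532 267.6672231   54.        ]]
[67, 0, 30] [[447.84840021 197.5293451   30.        ]]
[[381.40701052 472.12413908]
 [373.17276196 131.0323882 ]
 [379.5373558  278.84772704]
 [516.99802883 313.36884676]]
```

```bash
cat >> h.py <<'E'
def st():
    from workcell import env
    s=env.state(); p=np.load("p.npy"); c,q=np.cos(p[2]),np.sin(p[2])
    w=np.array(s['ee_pos']); xy=np.array([[c,q],[-q,c]])@(w[:2]-p[:2])
    print("t",s['time_s'],"stage xyz",xy.round(1),w[2].round(1),"rot",np.round(s['ee_rot'],2),"F",np.round(s['force'],1),"w",s['gripper_width'])
E
python3 -m crank '1 0 0 0 0 0 -10.7; 1 0 0 0 0 0 -10.7; 1 0 0 0 0 0 -0.7; 1 0 0 0 0 0 0' 20; python3 -c "
from h import st;st()"
```

```text
time_s: 1.4
ee_pos: [193.3, 541.6, 225.0]
ee_rot: [180.0, -0.0, -177.7]
force: [0.2, 0.5, -0.4]
gripper_width: 54.0
gripper_force: 0.0
t 1.4 stage xyz [-287.6 -239.7] 225.0 rot [ 180.     -0.   -177.68] F [ 0.2  0.5 -0.4] w 54.029538958818975
```

```bash
python3 -m crank '1 -32.5 -48 0 0 0 0; 1 -32.5 -48 0 0 0 0; 1 -32.5 -48 0 0 0 0; 1 -32.5 -48 0 0 0 0; 1 -32.5 -48 0 0 0 0; 1 -32.5 -48 0 0 0 0; 1 0 0 0 0 0 0; 1 0 0 0 0 0 0'; python3 -c "
from h import *;st()
from workcell import grab_frame
cv2.imwrite('pics/s1.png',grab_frame('scene'))"
```

```text
time_s: 2.4
ee_pos: [400.3, 262.4, 225.0]
ee_rot: [180.0, -0.0, -177.7]
force: [-0.1, 0.0, -0.2]
gripper_width: 0.6
gripper_force: 0.0
t 2.4 stage xyz [  0.2 -44.7] 225.0 rot [ 1.7996e+02 -2.0000e-02 -1.7765e+02] F [-0.1  0.  -0.2] w 0.5970019888322958
```

View pics/s1.png

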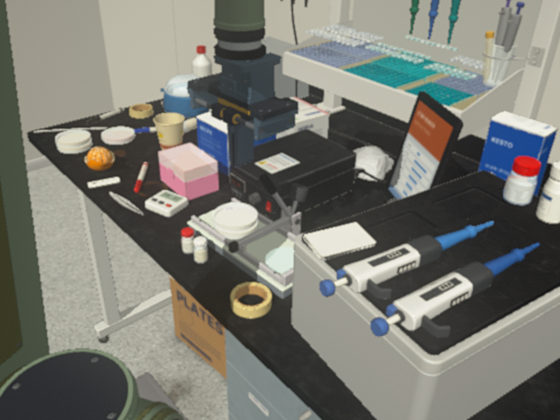

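The gripper is shut just on the robot side of the lever, with the barrier down at about (250,240) and the lever end at about (265,195). I lower the fingers and push.

```bash
python3 -m crank '1 0 0 31 0 0 0; 1 0 0 31 0 0 0; 1 -15 0 0 0 0 0; 1 -15 0 0 0 0 0; 1 -15 0 0 0 0 0; 1 -15 0 0 0 0 0; 1 -15 0 0 0 0 0; 1 -15 0 0 0 0 0; 1 0 0 0 0 0 0'; python3 -c "
from h import *;st()
from workcell import grab_frame
cv2.imwrite('pics/s2.png',grab_frame('scene')[120:330,130:410].repeat(2,0).repeat(2,1))"
```

```text
time_s: 3.58
ee_pos: [491.7, 265.9, 162.7]
ee_rot: [-180.0, 0.0, -177.6]
force: [-0.1, 0.2, -0.6]
gripper_width: 0.1
gripper_force: 0.1
t 3.575 stage xyz [ 0.5 46.7] 162.7 rot [-1.8000e+02  2.0000e-02 -1.7759e+02] F [-0.1  0.2 -0.6] w 0.07775214195369787
```

View pics/s2.png

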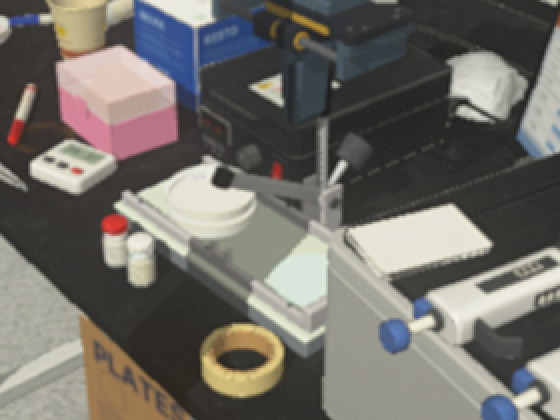

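The arm is part-way up, with its end cap at crop (222,178), and the lever is about upright against the finger. I push past balance and then retreat upward at once, before the bar swings in behind.

```bash
python3 -m crank '1 -15 0 0 0 0 0; 1 -15 0 0 0 0 0; 1 -15 0 0 0 0 0; 1 -13 0 0 0 0 0; 1 -3 0 -50 0 0 0; 1 0 0 -60 0 0 0; 1 0 0 0 0 0 0; 1 0 0 0 0 0 0; 1 0 0 0 0 0 0; 1 0 0 0 0 0 0'; python3 -c "
from h import *;st()
from workcell import grab_frame
cv2.imwrite('pics/s3.png',grab_frame('scene')[120:330,130:410].repeat(2,0).repeat(2,1))"
```

```text
time_s: 4.88
ee_pos: [550.9, 268.5, 271.5]
ee_rot: [-179.9, -0.1, -177.5]
force: [0.5, -0.4, -0.3]
gripper_width: -0.1
gripper_force: 0.0
t 4.875 stage xyz [  0.5 106. ] 271.5 rot [-1.7995e+02 -1.4000e-01 -1.7754e+02] F [ 0.5 -0.4 -0.3] w -0.07564823018367442
```

View pics/s3.png

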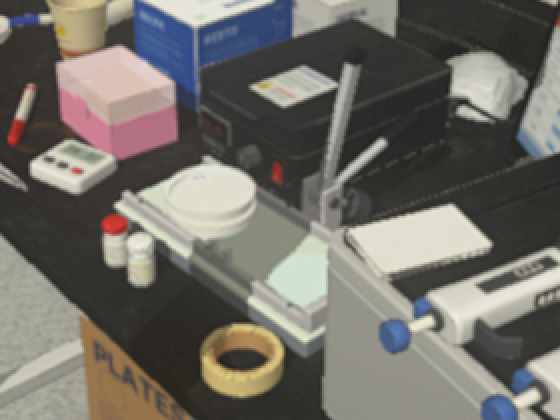

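The arm stands open at crop (350,60), clear of the hand, and the dishes have not moved. I go round behind the dishes.

```bash
python3 -m crank '1 36 50 0 0 0 0; 1 36 50 0 0 0 0; 1 35 52 0 0 0 0; 1 0 0 0 0 0 0; 1 0 0 60 0 0 0; 1 0 0 60 0 0 0; 1 0 0 60 0 0 0; 1 0 0 30 0 0 0; 1 0 0 12.5 0 0 0; 1 0 0 0 0 0 0'; python3 -c "
from h import *;st()
from workcell import grab_frame
cv2.imwrite('pics/s4.png',grab_frame('scene')[120:330,130:410].repeat(2,0).repeat(2,1))"
```

```text
time_s: 6.18
ee_pos: [438.5, 415.3, 50.3]
ee_rot: [-180.0, -0.0, -177.6]
force: [0.3, -0.4, 0.7]
gripper_width: 0.4
gripper_force: 0.0
t 6.175 stage xyz [-151.   -0.] 50.3 rot [-1.7998e+02 -2.0000e-02 -1.7758e+02] F [ 0.3 -0.4  0.7] w 0.4365991132800091
```

View pics/s4.png

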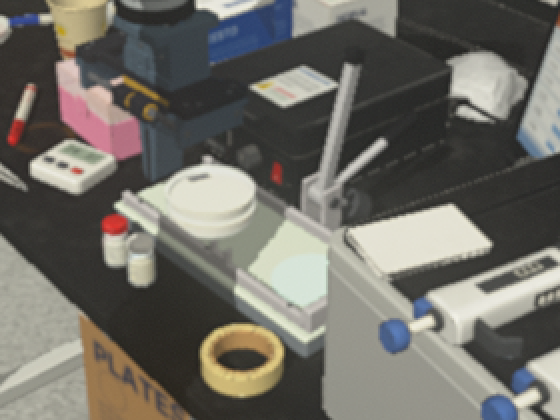

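The fingers are behind the dishes at the front end, at crop (160,170), and touch nothing. I push slowly.

```bash
python3 -m crank '1 0 -8 0 0 0 0; 1 0 -8 0 0 0 0; 1 0 -8 0 0 0 0; 1 0 -8 0 0 0 0; 1 0 -8 0 0 0 0; 1 0 -8 0 0 0 0; 1 0 -8 0 0 0 0; 1 0 -8 0 0 0 0; 1 0 -8 0 0 0 0; 1 0 -8 0 0 0 0'; python3 -m crank '1 0 -8 0 0 0 0; 1 0 -8 0 0 0 0; 1 0 -8 0 0 0 0; 1 0 -8 0 0 0 0; 1 0 -8 0 0 0 0; 1 0 -8 0 0 0 0; 1 0 -8 0 0 0 0; 1 0 -8 0 0 0 0; 1 0 -6 0 0 0 0; 1 0 0 0 0 0 0'; python3 -c "
from h import *;st()
from workcell import grab_frame
cv2.imwrite('pics/s5.png',grab_frame('scene')[120:330,130:410].repeat(2,0).repeat(2,1))"
```

```text
time_s: 7.48
ee_pos: [441.5, 335.4, 50.5]
ee_rot: [180.0, 0.0, -177.5]
force: [0.2, -0.2, 0.5]
gripper_width: 0.2
gripper_force: 0.3
time_s: 8.72
ee_pos: [444.3, 265.4, 50.4]
ee_rot: [-180.0, -0.0, -177.6]
force: [-0.3, 0.5, -0.4]
gripper_width: 0.4
gripper_force: 0.0
t 8.725 stage xyz [-1.  -0.6] 50.4 rot [-1.7999e+02 -2.0000e-02 -1.7757e+02] F [-0.3  0.5 -0.4] w 0.44377948198070827
```

View pics/s5.png

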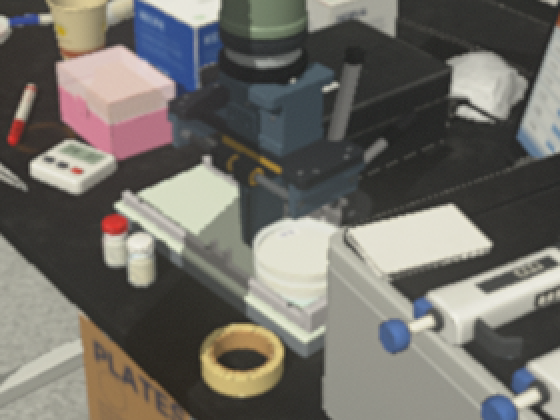

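The dishes are near the back stop at crop (300,255), upright, and the bar is still raised. I creep forward until there is contact force.

```bash
python3 -m crank '1 0 -4 0 0 0 0; 1 0 -4 0 0 0 0; 1 0 -2 0 0 0 0; 1 0 0 0 0 0 0'; python3 -m crank '1 0 -1 0 0 0 0; 1 0 -1 0 0 0 0; 1 0 0 0 0 0 0';python3 -m crank '1 0 -1 0 0 0 0; 1 0 -1 0 0 0 0; 1 0 0 0 0 0 0'; python3 -c "
from h import *;st()"
```

```text
time_s: 9.28
ee_pos: [444.8, 255.8, 50.5]
ee_rot: [-180.0, -0.0, -177.6]
force: [-1.1, 0.1, -0.6]
gripper_width: 0.5
gripper_force: 0.0
time_s: 9.65
ee_pos: [444.9, 253.9, 50.5]
ee_rot: [180.0, 0.0, -177.5]
force: [0.8, 0.1, -0.4]
gripper_width: 0.3
gripper_force: 0.0
time_s: 10.02
ee_pos: [445.0, 251.9, 50.5]
ee_rot: [180.0, 0.0, -177.5]
force: [-0.1, -0.1, -1.2]
gripper_width: 0.6
gripper_force: 0.0
t 10.025 stage xyz [12.6 -0.5] 50.5 rot [ 180.      0.   -177.54] F [-0.1 -0.1 -1.2] w 0.6373231392078834
```

```bash
for i in 1; do python3 -m crank '1 0 -1 0 0 0 0; 1 0 0 0 0 0 0' | grep -E "pos|force: \["; python3 -m crank '1 0 -1 0 0 0 0; 1 0 0 0 0 0 0' | grep -E "pos|force: \["; python3 -m crank '1 0 -1 0 0 0 0; 1 0 0 0 0 0 0'| grep -E "pos|force: \["; done; python3 -c "
from h import *;st()
from workcell import grab_frame
cv2.imwrite('pics/s6.png',grab_frame('scene')[210:300,220:320].repeat(6,0).repeat(6,1))"
```

```text
ee_pos: [445.1, 250.9, 50.5]
force: [-0.4, -0.3, -0.6]
ee_pos: [445.1, 249.9, 50.5]
force: [0.3, 0.2, 0.3]
ee_pos: [445.5, 249.5, 50.7]
force: [-0.5, 2.6, 0.3]
t 10.775 stage xyz [15.  -0.1] 50.7 rot [ 1.7993e+02  5.0000e-02 -1.7756e+02] F [-0.5  2.6  0.3] w 0.27352862588504756
```

View pics/s6.png

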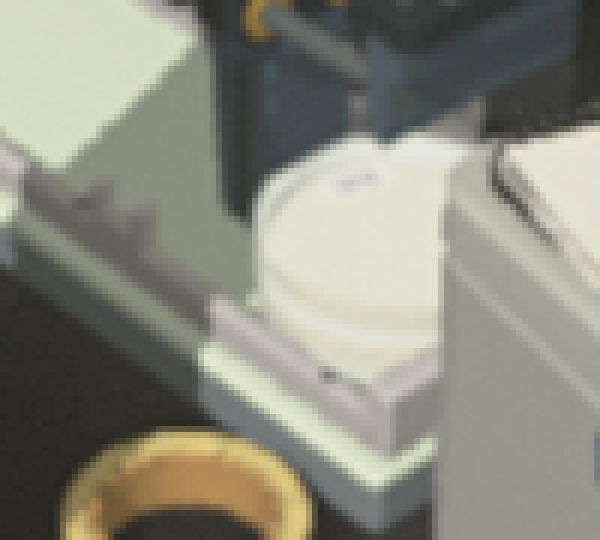

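Force rose from about 0 to 2.6 N as the finger stopped moving, at the expected place, and the dishes are flat against the stop. I give one last small press, then back away and lift.

```bash
python3 -m crank '1 0 -1 0 0 0 0; 1 0 0 0 0 0 0;1 0 0 0 0 0 0'|grep -E "pos|force: \["; python3 -m crank '1 0 5 0 0 0 0; 1 0 20 0 0 0 0; 1 0 40 0 0 0 0; 1 0 50 0 0 0 0; 1 0 40 0 0 0 0; 1 0 0 -50 0 0 0; 1 0 0 -60 0 0 0; 1 0 0 -60 0 0 0; 1 0 60 0 0 0 0; 1 0 0 0 0 0 0'; python3 -c "
from h import *;st()
from workcell import grab_frame,models
a=grab_frame('top');p=np.load('p.npy')
print([(d['point'],d['p']) for d in models.search_frame('dish','top')])
print('home top centre crop px',4*(proj(s2w(p,[[67,0,61]]))-[185,135]))
b=grab_frame('scene')[120:330,130:410]
cv2.imwrite('pics/f.png',np.hstack([cv2.resize(a[135:280,185:360],(400,331)),cv2.resize(b,(400,331))]))"
```

```text
ee_pos: [445.9, 249.2, 50.9]
force: [-0.7, 5.9, 1.8]
time_s: 12.45
ee_pos: [435.1, 466.4, 220.4]
ee_rot: [179.9, 0.0, -177.3]
force: [-0.4, -1.2, -0.5]
gripper_width: 0.3
gripper_force: 0.0
t 12.45 stage xyz [-202.2   -1.2] 220.4 rot [ 1.7991e+02  4.0000e-02 -1.7734e+02] F [-0.4 -1.2 -0.5] w 0.34150790586351604
[([443.0, 196.0, 62.7], 0.98), ([602.7, 183.9, 18.1], 0.78), ([349.7, 171.3, 19.1], 0.57)]
home top centre crop px [[522.39862532 306.42568839]]
```

View pics/f.png

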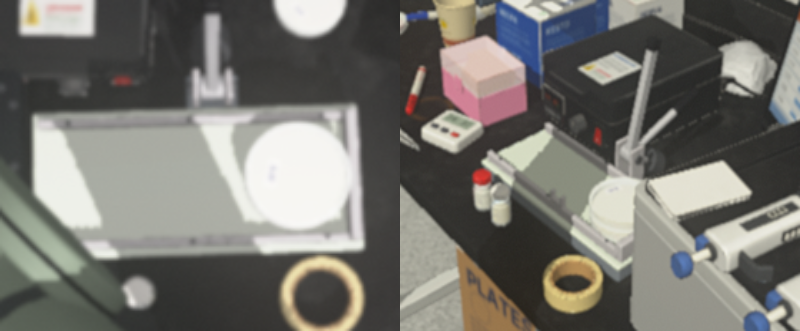

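The dishes show at left crop (298,176), which is the predicted home position to within about 1 mm. The bar is raised, the vials and tape have not moved, and the robot is clear.

```bash
python3 -c "
from workcell import env;print(env.job_done())"
```

```text
the job is handed in; nothing more can be done
None
```

The job is handed in at about 12.5 s, with no verdict returned: the barrier stands raised, the dishes are home against the back stop, and the vials and tape look unmoved.

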